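# Set the bath shelf's guard rail to the red mark and tighten it

## Task

Slide the grey metal guard rail along its slotted feet until its black pointer is inside the red tape band (not the yellow one), while both blue wing screws are still loose. Then turn both wing screws clockwise until tight, so that their bars lie parallel to the rail, and let go. Leave the other things on the shelf where they are.

Things in the scene. Friction and masses are not known exactly. Their poses are not given: they have to be found in the camera images.
- shelf_mid (a point): Glossy white plastic bath shelf, 340 mm (x) by 540 mm (y), fixed, top face 50 mm above the ledge. Point on its top face; x is the guard's sliding direction (away from the robot), y along the shelf to the left, z up.
- rail_grip (a point): Grey metal guard rail: upright strip 200 mm long (shelf y), 12 mm thick (shelf x), top edge 49 mm above the shelf, with two flat feet 36 mm wide and 5 mm thick, slotted, reaching 155 mm toward the robot from the rail at y = +-75 mm. This point: middle of the rail, 37 mm above the shelf (12 mm below its top edge), the place to pinch it across its thickness. Both sides are free here.
- guard (a joint): Slide of the guard along shelf x, m: 0 nearest the robot, 0.08 farthest. Friction 3 N whatever the wing screws do; no spring.
- pointer (a point): Outer tip of the black pointer, 5 mm wide and 22 mm long, at the right-hand end of the guard rail (shelf -y), on the rail's centre line.
- red_mark_mid (a point): Middle of the red tape band on the shelf beside the pointer: 12 mm wide (x, the sliding direction), 36 mm long (y). Axes as the shelf's. The pointer belongs inside its 12 mm width.
- old_mark_mid (a point): Middle of an old yellow band of the same size, a wrong position. It and the red band may be either way round.
- wing_left_grip (a point): Blue bar handle of the left wing screw seen from the robot (y = +75 mm on the shelf, x = -45): upright bar 60 mm long, 14 mm thick, 34 mm tall on a 32 mm steel washer. It turns on a bolt fixed to the shelf, so it does not travel with the guard. This point is on its turning axis, 27 mm above the grey foot and 11 mm below the bar's top; its attitude turns with the bar, whose long side lies along this point's own x axis turned by +2.821 rad (161.6 degrees) about its z.
- wing_right_grip (a point): Blue bar handle of the right wing screw seen from the robot (y = -75 mm on the shelf, x = -45): upright bar 60 mm long, 14 mm thick, 34 mm tall on a 32 mm steel washer. It turns on a bolt fixed to the shelf, so it does not travel with the guard. This point is on its turning axis, 27 mm above the grey foot and 11 mm below the bar's top; its attitude turns with the bar, whose long side lies along this point's own x axis turned by +2.821 rad (161.6 degrees) about its z.
- wing_left (a joint): Turn of the left wing screw, rad. 0 = fully loose; grows clockwise seen from above; stop at 1.25 = tight, where the bar lies parallel to the guard rail (at 0 it is 1.25 rad counter-clockwise from that). Friction 0.05 N m, no spring: it stays where left. Starts at 0 to 0.2.
- wing_right (a joint): Turn of the right wing screw, rad. 0 = fully loose; grows clockwise seen from above; stop at 1.25 = tight, where the bar lies parallel to the guard rail (at 0 it is 1.25 rad counter-clockwise from that). Friction 0.05 N m, no spring: it stays where left. Starts at 0 to 0.2.
- lota_mid (a point): Stainless lota, 100 mm across and 100 mm tall, loose on the shelf; its centre. Not to be moved.
- jar_mid (a point): Glass jar with aluminium cap, 72 mm across and 110 mm tall, loose on the shelf; its centre. Not to be moved.
- dish_mid (a point): Heart-shaped pink soap dish with a white soap, about 100 mm wide and 30 mm tall, loose on the shelf; its centre. Not to be moved.
- comb_mid (a point): Black plastic comb, 170 by 34 by 6 mm, flat on the shelf along x; its centre. Not to be moved.

How it is judged (in metres and radians):
On the way, in this order (a step that is already met when the one before it is completed fails the run):
1. the guard rests with its pointer inside the red band, both wing screws still loose (below 0.5 rad) (x of pointer in the frame of red_mark_mid between -0.006 and 0.006 m and velocity of joint guard between -0.01 and 0.01 m/s and value of joint each of wing_left, wing_right below 0.5 rad), for 0.2 s.
2. both wing screws are tight (above 1.1 rad) with the pointer still inside the red band (x of pointer in the frame of red_mark_mid between -0.006 and 0.006 m and value of joint each of wing_left, wing_right above 1.1 rad), for 0.2 s.
At the end, for the whole second after the job is handed in: The pointer tip is within 6 mm of the red band's middle along the sliding direction, both wing screws stand above 1.1 rad (stop at 1.25), and the lota, jar, soap dish and comb are within 15 mm of where they started (all of step 2 and distance of each of lota_mid, jar_mid, dish_mid, comb_mid from where it was at the start of the episode below 0.015 m); the robot touches nothing.
It fails at once if a thing on the shelf is shifted by more than 15 mm (distance of any of lota_mid, jar_mid, dish_mid, comb_mid from where it was at the start of the episode above 0.015 m).
It also fails if it takes over 61 s, if anything falls off the work surface, if the arm or the gripper's body presses on something with over 40 N, if the wrist force passes 120 N, or if a joint passes its speed limit or range.

## Robot

A 6-joint arm with a two-finger parallel gripper is mounted at the origin on the work surface. World frame = base frame: x ahead of the robot, y to its left, z up, the work surface at z = 0. Lengths are in mm, angles in rad, forces in N, time in s.
With the tool pointing down it reaches from about 300 to 775 mm from the base axis. Payload 14.6 kg.
Tool frame: the origin (TCP) lies at the very end of the fingers, on their centre line; the grasp point (between the pads) lies 19 mm behind it; z points along the fingers, y is the line along which they close (so a half turn about z gives the same grasp; the last joint's range is limited). The gripper opens to 94 mm and grips with 3 to 60 N. Pads are 16 mm wide; open, the fingers measure 119 mm over their backs; the gripper's body (75 mm by 177 mm) begins 78 mm behind the grasp point.
Start: joints at [-1.367, 0.3, 1.521, -0, 1.321, -0.067], TCP at [147.12, -529.948, 205.446] pointing down, gripper open.
Joint ranges: [-3.03, 3.03], [-0.79, 2.21], [0.23, 2.52], [-1.04, 4.18], [0, 3.07], [-2.55, 2.55]. Speed limits (rad/s): [2.22, 2.22, 2.57, 3.14, 3.14, 3.14].

## Interface

Orientations are given as [roll, pitch, yaw] about the fixed x, y, z axes, in that order (R = Rz(yaw) Ry(pitch) Rx(roll)).
In Python, from cell import manip gives the robot as it stands. The module is installed in compiled form; this text tells all that it offers.
- The arm moves only by the shell command python3 -m inch 'ROWS' [FORCE]. ROWS is JSON, a list of rows, each an object of numbers: "gripper": the opening, from 0 (shut) to 1 (fully open); "dx", "dy", "dz": the shift along the world's x, y, z in m; "wx", "wy", "wz": the turn, a rotation vector about the world's x, y, z in degrees. A call has exactly 5 rows; each row is the pose to reach, as a shift and turn from the pose commanded when the call began; what a row does not reach only later rows make up. A row lasts 1/12 s, in which the tool goes at most 41.7 mm and 7.16 degrees, less where a joint would pass 70% of its speed; a pose out of reach is approached as far as the arm can. A call with a gripper value outside its range is refused whole. The fingers move at their own pace and stop on an object; FORCE is the grip in N (left out, the last holds). Time passes only in rows, so rows that repeat a pose let the fingers close, or fill a call up. It gives the time, the measured TCP pose, the force, the opening and the grip force at its end, in the units of the state.
- manip.read_state(): the state, without advancing time (a new reading comes with each control period).
- manip.camera(name): name is "side" or "top"; returns the picture (384x512x3 uint8, blue, green, red); there is no depth.
- manip.camera_info(name): a dict with "camera_matrix" (3x3 intrinsics, pixels), "R" (3x3) and "t" (3): a world point X has camera coordinates R X + t. Camera axes: x right, y down, z forward; pixel columns grow to the right and rows downward; lengths in mm; the calibration is good to about 2 mm. A picture is of the moment at which its call begins. camera_info takes no time and is no camera call.
- manip.sign_off(): hands the job in; it is judged then, once.
The state is a dict: "clock": time; "joints": joint angles; "qd": joint speeds; "effort": joint torques, N m; "eef_pos": TCP position; "eef_rot": TCP orientation; "wrist_force": force on the tool from outside, world axes, zero at the start; "moment": the same for the moment, N m; "finger_gap": finger opening in mm; "finger_force": force on a finger pad.
Only numpy, scipy, OpenCV 4.12 (cv2) and the standard library are available. Lean on these libraries where they do the work, as an engineer would, in place of code of your own. Each camera call takes 0.05 s, during which the arm holds its last target. There are 200 camera calls.

## Working session

There is one attempt and no reset: what is moved stays moved. The work goes in short steps, Python scripts to look and compute and a shell command to move; the robot and the scene stay as the last step left them, time stands still between calls to the robot, and variables do not carry over. Pictures are saved under pics/ and viewed, at most 10 in all, crops included, and the job is handed in when it is done.

```bash
mkdir -p pics
python3 - <<'E'
from cell import manip
import cv2,numpy as np
for n in("side","top"):
    cv2.imwrite(f"pics/{n}0.png",manip.camera(n)); i=manip.camera_info(n)
    print(n,np.round(i["camera_matrix"],1).tolist(),np.round(i["R"],3).tolist(),np.round(i["t"],1).tolist())
print(manip.read_state())
E
```

```text
side [[400.5, 0.0, 254.4], [0.0, 400.5, 191.3], [0.0, 0.0, 1.0]] [[0.909, -0.417, 0.023], [-0.233, -0.551, -0.801], [0.346, 0.723, -0.598]] [-496.8, 247.7, 634.4]
top [[474.7, 0.0, 253.6], [0.0, 474.7, 188.9], [0.0, 0.0, 1.0]] [[0.029, -0.999, 0.03], [-0.986, -0.033, -0.161], [0.162, -0.024, -0.987]] [-7.7, 570.8, 1189.6]
{'clock': 0.1, 'joints': array([-1.36659577e+00,  3.00453805e-01,  1.52152179e+00,  2.68649132e-06,
        1.32069261e+00, -6.65994429e-02]), 'qd': array([ 0.00193064, -0.00091184, -0.00104415,  0.00080074, -0.00177604,
        0.00026395]), 'effort': array([ 8.10803540e-04, -5.32642221e+01, -3.53286660e+01,  7.08608679e-02,
        2.34606833e-02, -6.31309695e-05]), 'eef_pos': array([ 147.07650351, -529.72545192,  204.92089703]), 'eef_rot': array([-3.14051966e+00, -7.41743873e-05,  2.70799290e-01]), 'wrist_force': array([1.07402548, 0.51262658, 0.92112391]), 'moment': array([-0.02997822,  0.07310971, -0.01260164]), 'finger_force': 0.0, 'finger_gap': 94.32785643684512}
```

View pics/top0.png

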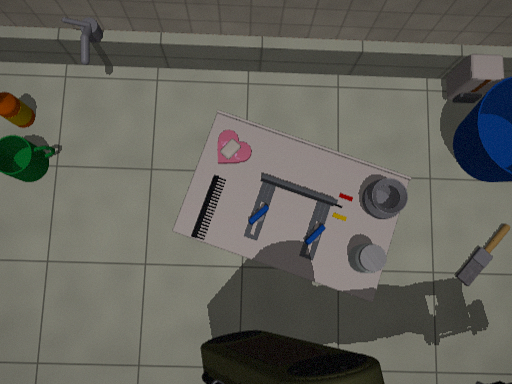

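View pics/side0.png

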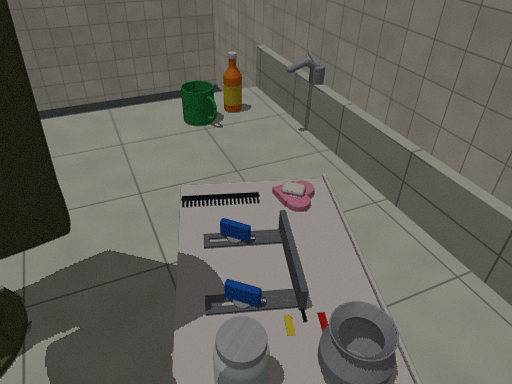

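The top view shows the rail from about (263,177) to (338,205), with the pointer tip near (341,206). The red band is at (346,197), farther from the robot than the yellow one at (339,216), and the wings are at (259,214) and (315,234). The side view matches this.

```bash
cat > h.py <<'E'
from cell import manip
import cv2,numpy as np
def ray(n,uv):
    i=manip.camera_info(n);K,R,t=[np.array(i[k],float) for k in("camera_matrix","R","t")]
    t=t.ravel();return -R.T@t, R.T@np.linalg.solve(K,[uv[0],uv[1],1])
def onz(n,uv,z):
    c,d=ray(n,uv);return (c+d*(z-c[2])/d[2])
def tri(a,b):
    (c1,d1),(c2,d2)=ray("top",a),ray("side",b)
    s=np.linalg.lstsq(np.c_[d1,-d2],c2-c1,rcond=None)[0];p,q=c1+s[0]*d1,c2+s[1]*d2
    return (p+q)/2,np.linalg.norm(p-q)
def blobs(im,lo,hi,roi,amin=8):
    x0,y0,x1,y1=roi;h=cv2.cvtColor(im,cv2.COLOR_BGR2HSV)
    m=np.zeros(h.shape[:2],np.uint8);m[y0:y1,x0:x1]=cv2.inRange(h,np.array(lo),np.array(hi))[y0:y1,x0:x1]
    n,l,s,c=cv2.connectedComponentsWithStats(m);out=[]
    for k in range(1,n):
        if s[k,4]>=amin:
            r=cv2.minAreaRect(np.argwhere(l==k)[:,::-1].astype(np.float32));out.append((c[k].round(1),int(s[k,4]),cv2.boxPoints(r).round(1)))
    return out
COL=dict(blue=((105,120,50),(125,255,255)),red=((0,150,80),(8,255,255)),yellow=((20,130,80),(32,255,255)))
ROI=dict(top=(180,110,410,300),side=(180,180,400,384))
E
python3 - <<'E'
from h import *
for n in("top","side"):
    im=manip.camera(n)
    for c in COL:
        for b in blobs(im,*COL[c],ROI[n]):
            print(n,c,b[0],b[1],onz(n,b[0],93 if c=="blue" else 50).round(1), b[2].tolist())
    r=(240,165,360,225) if n=="top" else (270,205,320,330)
    x0,y0,x1,y1=r; cv2.imwrite(f"pics/{n}c.png",cv2.resize(im[y0:y1,x0:x1],None,fx=6 if n=="top" else 4.5,fy=6 if n=="top" else 4.5,interpolation=cv2.INTER_CUBIC))
E
```

```text
top blue [258.2 214.3] 140 [499.5  -2.1  93. ] [[247.3000030517578, 220.0], [265.5, 204.10000610351562], [269.29998779296875, 208.5], [251.10000610351562, 224.39999389648438]]
top blue [315.  234.3] 137 [ 454.3 -144.1   93. ] [[304.0, 241.0], [321.5, 223.5], [325.5, 227.5], [308.0, 245.0]]
top red [345.4 196.8] 49 [ 557.2 -229.5   50. ] [[338.6000061035156, 196.1999969482422], [339.79998779296875, 192.89999389648438], [352.20001220703125, 197.39999389648438], [351.0, 200.6999969482422]]
top yellow [339.  216.4] 59 [ 505.4 -212.8   50. ] [[331.8999938964844, 216.3000030517578], [333.20001220703125, 212.39999389648438], [346.1000061035156, 216.6999969482422], [344.79998779296875, 220.60000610351562]]
side blue [235.  229.4] 497 [495.2 -21.7  93. ] [[216.60000610351562, 232.89999389648438], [221.10000610351562, 217.0], [252.6999969482422, 226.10000610351562], [248.1999969482422, 241.89999389648438]]
side blue [242.5 292.3] 678 [ 450.9 -159.7   93. ] [[221.0, 296.1000061035156], [226.10000610351562, 278.0], [263.79998779296875, 288.79998779296875], [258.6000061035156, 306.8999938964844]]
side red [322.5 320.2] 106 [ 558.9 -228.8   50. ] [[317.0, 313.0], [323.6000061035156, 311.1000061035156], [328.6000061035156, 328.1000061035156], [322.0, 330.0]]
side yellow [288.9 324.8] 149 [ 506.2 -214.8   50. ] [[283.0, 315.3999938964844], [290.29998779296875, 313.8999938964844], [294.6000061035156, 333.8999938964844], [287.29998779296875, 335.3999938964844]]
```

View pics/topc.png

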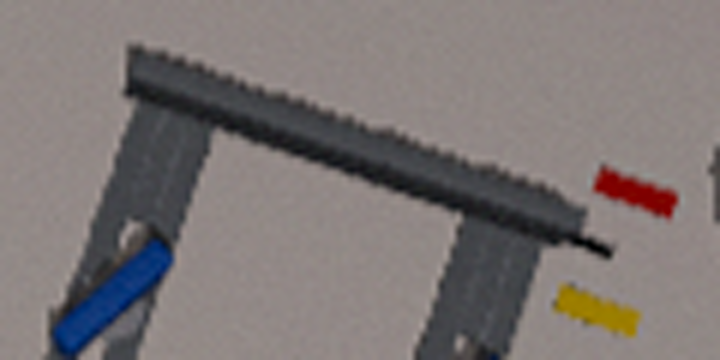

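View pics/sidec.png

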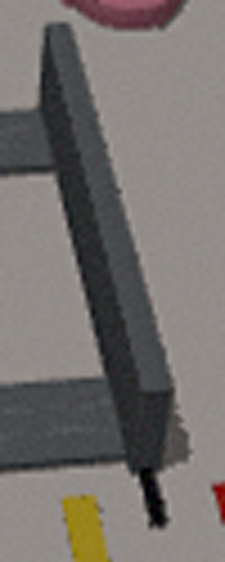

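The crops show the pointer as a short black stub. Its tip is near (342,207.3) in the top view and (305.6,321.7) in the side view. It lies between yellow and red, so the guard must move away from the robot.

Run:
```python
from h import *
u=np.array([np.cos(-.31),np.sin(-.31)]);v=np.array([-u[1],u[0]])
red=np.array([558,-229.2])
for n,p,q in(("tip",(342,207.3),(305.6,321.7)),("base",(335.2,204.2),(302.7,309.4))):
    P,e=tri(p,q); d=P[:2]-red; print(n,P.round(1),e.round(1),"rel red x,y",(d@u).round(1),(d@v).round(1))
    for z in(51,56):print(onz("top",p,z).round(1),onz("side",q,z).round(1), [((onz(c,r,z)[:2]-red)@u).round(1) for c,r in(("top",p),("side",q))])
A=onz("side",(282.7,211),99);B=onz("side",(304.7,291.4),99);M=(A+B)/2
print("rail",A.round(1),B.round(1),np.linalg.norm(A-B).round(1),M.round(1),np.degrees(np.arctan2(*(A-B)[:2][::-1])).round(1),"M rel red",((M[:2]-red)@u).round(1),((M[:2]-red)@v).round(1))
# top view top-face edge ends
A=onz("top",(240+130/6,165+58/6),99);B=onz("top",(240+575/6,165+222/6),99);print("rail top",A.round(1),B.round(1),((A+B)/2).round(1))
for b in blobs(manip.camera("top"),*COL["blue"],ROI["top"]):
    c=[onz("top",x,93) for x in b[2]]; print("bar",[ (x[:2]).round(0).tolist() for x in c], np.degrees(np.arctan2(*(c[1]-c[0])[:2][::-1])).round(1),np.degrees(np.arctan2(*(c[2]-c[1])[:2][::-1])).round(1))
for o,p in(("lota",(385,197)),("jar",(372,257)),):print(o,onz("top",p,155).round())
```

```text
tip [ 530.7 -220.9   51.6] 3.2 rel red x,y -28.6 -0.4
[ 529.2 -220.4   51. ] [ 532.5 -221.    51. ] [np.float64(-30.1), np.float64(-26.8)]
[ 528.6 -219.3   56. ] [ 530.3 -223.8   56. ] [np.float64(-31.0), np.float64(-28.1)]
base [ 536.8 -202.    56.1] 1.6 rel red x,y -28.5 19.5
[ 536.8 -202.7   51. ] [ 540. -199.   51.] [np.float64(-28.3), np.float64(-26.3)]
[ 536.1 -201.7   56. ] [ 537.7 -202.1   56. ] [np.float64(-29.3), np.float64(-27.6)]
rail [597.1 -15.5  99. ] [ 537.3 -200.8   99. ] 194.8 [ 567.2 -108.1   99. ] 72.1 M rel red -28.2 118.1
rail top [598.8  -7.9  99. ] [ 535.8 -194.6   99. ] [ 567.3 -101.2   99. ]
bar [[485.0, 25.0], [526.0, -20.0], [515.0, -29.0], [474.0, 15.0]] -47.5 -139.0
bar [[437.0, -117.0], [482.0, -160.0], [472.0, -170.0], [427.0, -127.0]] -44.0 -133.9
lota [ 544. -301.  155.]
jar [ 401. -268.  155.]
```

```bash
python3 -m inch '[{"dx":0.028,"dy":0.028,"wz":4},{"dx":0.056,"dy":0.056,"wz":8},{"dx":0.084,"dy":0.084,"wz":12},{"dx":0.112,"dy":0.112,"wz":16},{"dx":0.14,"dy":0.14,"wz":19}]'
python3 -m inch '[{"dx":0.028,"dy":0.028,"wz":4},{"dx":0.056,"dy":0.056,"wz":8},{"dx":0.084,"dy":0.084,"wz":12},{"dx":0.112,"dy":0.112,"wz":16},{"dx":0.14,"dy":0.14,"wz":19}]'
python3 -m inch '[{"dx":0.028,"dy":0.028,"wz":4},{"dx":0.056,"dy":0.056,"wz":8},{"dx":0.084,"dy":0.084,"wz":12},{"dx":0.112,"dy":0.112,"wz":16},{"dx":0.14,"dy":0.143,"wz":19}]'
python3 -m inch '[{"gripper":0.5},{"gripper":0.5},{"gripper":0.5},{"gripper":0.5},{"gripper":0.5}]'
```

```text
validation failed for argument at $[0]...
validation failed for argument at $[0]...
validation failed for argument at $[0]...
validation failed for argument at $[0]...
```

```bash
python3 -m inch '[{"gripper":1,"dx":0.028,"dy":0.028,"dz":0,"wx":0,"wy":0,"wz":4},{"gripper":1,"dx":0.056,"dy":0.056,"dz":0,"wx":0,"wy":0,"wz":8},{"gripper":1,"dx":0.084,"dy":0.084,"dz":0,"wx":0,"wy":0,"wz":12},{"gripper":1,"dx":0.112,"dy":0.112,"dz":0,"wx":0,"wy":0,"wz":16},{"gripper":1,"dx":0.14,"dy":0.14,"dz":0,"wx":0,"wy":0,"wz":19}]'
```

```text
clock: 0.67
eef_pos: [288.0, -388.4, 205.5]
eef_rot: [3.142, -0.0, 0.606]
wrist_force: [0.8, -0.9, -0.6]
finger_gap: 94.3
finger_force: 0.0
```

```bash
python3 -m inch '[{"gripper":1,"dx":0.028,"dy":0.028,"dz":0,"wx":0,"wy":0,"wz":4},{"gripper":1,"dx":0.056,"dy":0.056,"dz":0,"wx":0,"wy":0,"wz":8},{"gripper":1,"dx":0.084,"dy":0.084,"dz":0,"wx":0,"wy":0,"wz":12},{"gripper":1,"dx":0.112,"dy":0.112,"dz":0,"wx":0,"wy":0,"wz":16},{"gripper":1,"dx":0.14,"dy":0.14,"dz":0,"wx":0,"wy":0,"wz":19}]'
python3 -m inch '[{"gripper":0.5,"dx":0.028,"dy":0.028,"dz":0,"wx":0,"wy":0,"wz":4},{"gripper":0.5,"dx":0.056,"dy":0.056,"dz":0,"wx":0,"wy":0,"wz":8},{"gripper":0.5,"dx":0.084,"dy":0.084,"dz":0,"wx":0,"wy":0,"wz":12},{"gripper":0.5,"dx":0.112,"dy":0.112,"dz":0,"wx":0,"wy":0,"wz":16},{"gripper":0.5,"dx":0.14,"dy":0.144,"dz":0,"wx":0,"wy":0,"wz":18.7}]'
python3 -m inch '[{"gripper":0.5,"dx":0,"dy":0,"dz":-0.03,"wx":0,"wy":0,"wz":0},{"gripper":0.5,"dx":0,"dy":0,"dz":-0.05,"wx":0,"wy":0,"wz":0},{"gripper":0.5,"dx":0,"dy":0,"dz":-0.07,"wx":0,"wy":0,"wz":0},{"gripper":0.5,"dx":0,"dy":0,"dz":-0.08,"wx":0,"wy":0,"wz":0},{"gripper":0.5,"dx":0,"dy":0,"dz":-0.08,"wx":0,"wy":0,"wz":0}]'
python3 -c "
from h import *
cv2.imwrite('pics/s1.png',manip.camera('side'))"
```

```text
clock: 1.08
eef_pos: [428.2, -248.3, 205.6]
eef_rot: [3.141, -0.0, 0.938]
wrist_force: [-0.7, -0.1, -0.4]
finger_gap: 93.9
finger_force: 0.0
clock: 1.5
eef_pos: [567.6, -105.1, 205.3]
eef_rot: [-3.142, 0.0, 1.264]
wrist_force: [-0.1, -0.2, -0.3]
finger_gap: 64.0
finger_force: 0.0
clock: 1.92
eef_pos: [565.6, -106.4, 123.3]
eef_rot: [-3.138, 0.0, 1.26]
wrist_force: [-0.5, 0.4, -0.1]
finger_gap: 46.9
finger_force: 0.0
```

View pics/s1.png

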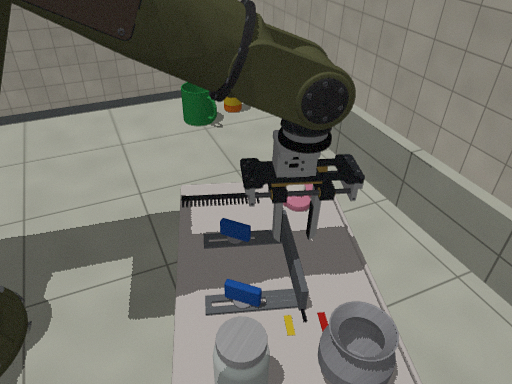

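The side view shows the fingers at (278,235) and (313,238), straddling the rail. I'll go down and pinch.

```bash
python3 -m inch '[{"gripper":0.5,"dx":0,"dy":0,"dz":-0.02,"wx":0,"wy":0,"wz":0},{"gripper":0.5,"dx":0,"dy":0,"dz":-0.04,"wx":0,"wy":0,"wz":0},{"gripper":0.5,"dx":0,"dy":0,"dz":-0.056,"wx":0,"wy":0,"wz":0},{"gripper":0.5,"dx":0,"dy":0,"dz":-0.056,"wx":0,"wy":0,"wz":0},{"gripper":0.5,"dx":0,"dy":0,"dz":-0.056,"wx":0,"wy":0,"wz":0}]'
python3 -m inch '[{"gripper":0,"dx":0,"dy":0,"dz":0,"wx":0,"wy":0,"wz":0},{"gripper":0,"dx":0,"dy":0,"dz":0,"wx":0,"wy":0,"wz":0},{"gripper":0,"dx":0,"dy":0,"dz":0,"wx":0,"wy":0,"wz":0},{"gripper":0,"dx":0,"dy":0,"dz":0,"wx":0,"wy":0,"wz":0},{"gripper":0,"dx":0,"dy":0,"dz":0,"wx":0,"wy":0,"wz":0}]' 20
python3 -m inch '[{"gripper":0,"dx":0,"dy":0,"dz":0,"wx":0,"wy":0,"wz":0},{"gripper":0,"dx":0,"dy":0,"dz":0,"wx":0,"wy":0,"wz":0},{"gripper":0,"dx":0,"dy":0,"dz":0,"wx":0,"wy":0,"wz":0},{"gripper":0,"dx":0,"dy":0,"dz":0,"wx":0,"wy":0,"wz":0},{"gripper":0,"dx":0,"dy":0,"dz":0,"wx":0,"wy":0,"wz":0}]'
```

```text
clock: 2.38
eef_pos: [567.0, -106.8, 70.6]
eef_rot: [3.141, -0.0, 1.26]
wrist_force: [-0.2, -0.3, -0.5]
finger_gap: 46.6
finger_force: 0.0
clock: 2.8
eef_pos: [566.7, -106.6, 69.9]
eef_rot: [3.141, -0.0, 1.26]
wrist_force: [0.1, 0.6, 0.6]
finger_gap: 16.9
finger_force: 0.0
clock: 3.22
eef_pos: [566.7, -106.6, 69.7]
eef_rot: [3.141, -0.0, 1.26]
wrist_force: [-1.4, -0.5, 5.1]
finger_gap: 11.4
finger_force: 20.0
```

```bash
python3 -m inch '[{"gripper":0,"dx":0.007,"dy":-0.0022,"dz":0,"wx":0,"wy":0,"wz":0},{"gripper":0,"dx":0.014,"dy":-0.0045,"dz":0,"wx":0,"wy":0,"wz":0},{"gripper":0,"dx":0.021,"dy":-0.0067,"dz":0,"wx":0,"wy":0,"wz":0},{"gripper":0,"dx":0.0272,"dy":-0.0087,"dz":0,"wx":0,"wy":0,"wz":0},{"gripper":0,"dx":0.0272,"dy":-0.0087,"dz":0,"wx":0,"wy":0,"wz":0}]'
python3 -m inch '[{"gripper":0,"dx":0,"dy":0,"dz":0,"wx":0,"wy":0,"wz":0},{"gripper":0,"dx":0,"dy":0,"dz":0,"wx":0,"wy":0,"wz":0},{"gripper":0,"dx":0,"dy":0,"dz":0,"wx":0,"wy":0,"wz":0},{"gripper":0,"dx":0,"dy":0,"dz":0,"wx":0,"wy":0,"wz":0},{"gripper":0,"dx":0,"dy":0,"dz":0,"wx":0,"wy":0,"wz":0}]'
python3 -c "
from h import *
a=manip.camera('side')[290:345,275:345];b=manip.camera('top')[175:230,310:380]
cv2.imwrite('pics/c2.png',cv2.resize(np.hstack([a,b]),None,fx=5.5,fy=5.5,interpolation=cv2.INTER_CUBIC))"
```

```text
clock: 3.63
eef_pos: [594.8, -115.6, 69.7]
eef_rot: [3.14, -0.0, 1.26]
wrist_force: [3.0, -0.9, 4.3]
finger_gap: 11.6
finger_force: 20.0
clock: 4.05
eef_pos: [593.9, -115.4, 69.7]
eef_rot: [3.141, -0.0, 1.26]
wrist_force: [3.2, -0.9, 4.6]
finger_gap: 11.8
finger_force: 20.0
```

View pics/c2.png

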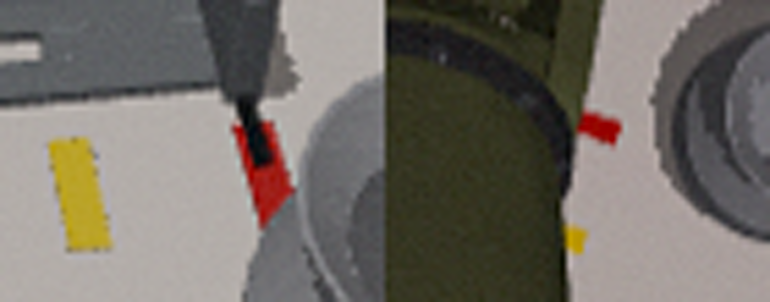

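In the side view the pointer lies in the middle of the red band, with its tip at crop (262,162) and the red spanning 244–281 there. I'll release, rise, turn and check from above.

```bash
python3 -m inch '[{"gripper":0.5,"dx":0,"dy":0,"dz":0,"wx":0,"wy":0,"wz":0},{"gripper":0.5,"dx":0,"dy":0,"dz":0,"wx":0,"wy":0,"wz":0},{"gripper":0.5,"dx":0,"dy":0,"dz":0,"wx":0,"wy":0,"wz":0},{"gripper":0.5,"dx":0,"dy":0,"dz":0,"wx":0,"wy":0,"wz":0},{"gripper":0.5,"dx":0,"dy":0,"dz":0,"wx":0,"wy":0,"wz":0}]'
python3 -m inch '[{"gripper":0.5,"dx":0,"dy":0,"dz":0.02,"wx":0,"wy":0,"wz":0},{"gripper":0.5,"dx":0,"dy":0,"dz":0.045,"wx":0,"wy":0,"wz":0},{"gripper":0.5,"dx":0,"dy":0,"dz":0.07,"wx":0,"wy":0,"wz":0},{"gripper":0.5,"dx":0,"dy":0,"dz":0.09,"wx":0,"wy":0,"wz":0},{"gripper":0.5,"dx":0,"dy":0,"dz":0.1,"wx":0,"wy":0,"wz":0}]'
python3 -m inch '[{"gripper":0.5,"dx":-0.01,"dy":0.012,"dz":0,"wx":0,"wy":0,"wz":6},{"gripper":0.5,"dx":-0.02,"dy":0.024,"dz":0,"wx":0,"wy":0,"wz":12},{"gripper":0.5,"dx":-0.03,"dy":0.036,"dz":0,"wx":0,"wy":0,"wz":18},{"gripper":0.5,"dx":-0.04,"dy":0.048,"dz":0,"wx":0,"wy":0,"wz":24},{"gripper":0.5,"dx":-0.05,"dy":0.06,"dz":0,"wx":0,"wy":0,"wz":30}]'
python3 -m inch '[{"gripper":0.5,"dx":-0.01,"dy":0.012,"dz":0,"wx":0,"wy":0,"wz":6},{"gripper":0.5,"dx":-0.02,"dy":0.024,"dz":0,"wx":0,"wy":0,"wz":12},{"gripper":0.5,"dx":-0.03,"dy":0.036,"dz":0,"wx":0,"wy":0,"wz":18},{"gripper":0.5,"dx":-0.038,"dy":0.046,"dz":0,"wx":0,"wy":0,"wz":24},{"gripper":0.5,"dx":-0.0445,"dy":0.0535,"dz":0,"wx":0,"wy":0,"wz":30}]'
python3 - <<'E'
from h import *
a=manip.camera('side');b=manip.camera('top')
for bb in blobs(a,*COL["blue"],ROI["side"]): print(bb[0],bb[1])
cv2.imwrite('pics/c3.png',np.hstack([cv2.resize(a[180:345,180:345],(500,500)),cv2.resize(b[175:225,325:355],(300,500),interpolation=cv2.INTER_CUBIC)]))
E
```

```text
clock: 4.57
eef_pos: [593.5, -115.2, 69.1]
eef_rot: [-3.141, 0.0, 1.26]
wrist_force: [-0.1, 0.0, 0.2]
finger_gap: 42.0
finger_force: 0.0
clock: 4.98
eef_pos: [594.4, -115.4, 172.1]
eef_rot: [3.139, -0.0, 1.26]
wrist_force: [0.4, 1.4, 0.1]
finger_gap: 46.9
finger_force: 0.0
clock: 5.4
eef_pos: [542.9, -54.7, 168.7]
eef_rot: [-3.141, -0.0, 1.789]
wrist_force: [0.7, 0.0, 0.4]
finger_gap: 46.9
finger_force: 0.0
clock: 5.82
eef_pos: [498.4, -1.0, 168.8]
eef_rot: [-3.141, -0.001, 2.313]
wrist_force: [-0.2, -1.2, 0.3]
finger_gap: 47.2
finger_force: 0.0
[235.  229.5] 513
[242.6 292.4] 678
```

View pics/c3.png

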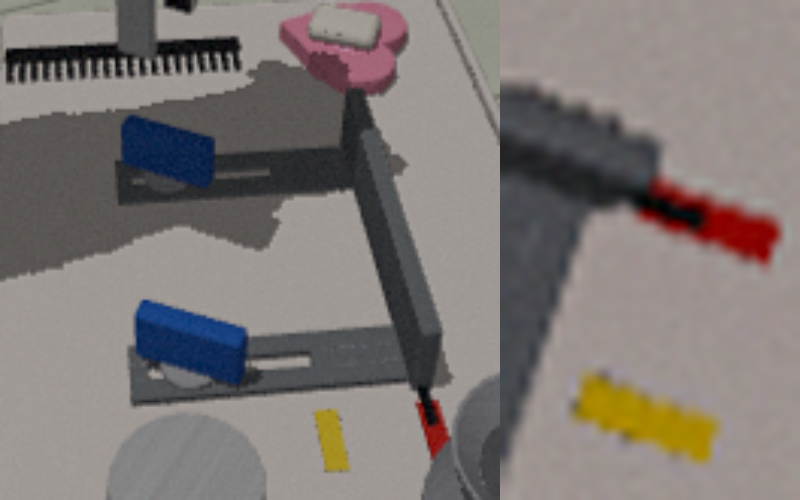

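The pointer is centred in the red band in both views, and both screws are still at their start angles. I'll go down onto the left wing and grip it.

```bash
python3 -m inch '[{"gripper":0.5,"dx":0,"dy":0,"dz":-0.025,"wx":0,"wy":0,"wz":0},{"gripper":0.5,"dx":0,"dy":0,"dz":-0.05,"wx":0,"wy":0,"wz":0},{"gripper":0.5,"dx":0,"dy":0,"dz":-0.075,"wx":0,"wy":0,"wz":0},{"gripper":0.5,"dx":0,"dy":0,"dz":-0.095,"wx":0,"wy":0,"wz":0},{"gripper":0.5,"dx":0,"dy":0,"dz":-0.105,"wx":0,"wy":0,"wz":0}]'
python3 -m inch '[{"gripper":0.1,"dx":0,"dy":0,"dz":0,"wx":0,"wy":0,"wz":0},{"gripper":0.1,"dx":0,"dy":0,"dz":0,"wx":0,"wy":0,"wz":0},{"gripper":0.1,"dx":0,"dy":0,"dz":0,"wx":0,"wy":0,"wz":0},{"gripper":0.1,"dx":0,"dy":0,"dz":0,"wx":0,"wy":0,"wz":0},{"gripper":0.1,"dx":0,"dy":0,"dz":0,"wx":0,"wy":0,"wz":0}]' 15
python3 -m inch '[{"gripper":0,"dx":0,"dy":0,"dz":0,"wx":0,"wy":0,"wz":0},{"gripper":0,"dx":0,"dy":0,"dz":0,"wx":0,"wy":0,"wz":0},{"gripper":0,"dx":0,"dy":0,"dz":0,"wx":0,"wy":0,"wz":0},{"gripper":0,"dx":0,"dy":0,"dz":0,"wx":0,"wy":0,"wz":0},{"gripper":0,"dx":0,"dy":0,"dz":0,"wx":0,"wy":0,"wz":0}]' 15
```

```text
clock: 6.33
eef_pos: [498.3, -2.2, 61.7]
eef_rot: [-3.139, -0.002, 2.304]
wrist_force: [-1.2, -0.0, -0.3]
finger_gap: 47.1
finger_force: 0.0
clock: 6.75
eef_pos: [499.8, -1.9, 65.4]
eef_rot: [3.14, 0.001, 2.307]
wrist_force: [0.5, 0.4, -0.2]
finger_gap: 16.7
finger_force: 0.0
clock: 7.17
eef_pos: [500.1, -1.6, 65.3]
eef_rot: [3.14, 0.001, 2.308]
wrist_force: [3.7, 4.2, 6.3]
finger_gap: 13.9
finger_force: 15.0
```

```bash
python3 -m inch '[{"gripper":0,"dx":0,"dy":0,"dz":0,"wx":0,"wy":0,"wz":-4},{"gripper":0,"dx":0,"dy":0,"dz":0,"wx":0,"wy":0,"wz":-8},{"gripper":0,"dx":0,"dy":0,"dz":0,"wx":0,"wy":0,"wz":-12},{"gripper":0,"dx":0,"dy":0,"dz":0,"wx":0,"wy":0,"wz":-16},{"gripper":0,"dx":0,"dy":0,"dz":0,"wx":0,"wy":0,"wz":-20}]'
python3 -m inch '[{"gripper":0,"dx":0,"dy":0,"dz":0,"wx":0,"wy":0,"wz":-4},{"gripper":0,"dx":0,"dy":0,"dz":0,"wx":0,"wy":0,"wz":-8},{"gripper":0,"dx":0,"dy":0,"dz":0,"wx":0,"wy":0,"wz":-12},{"gripper":0,"dx":0,"dy":0,"dz":0,"wx":0,"wy":0,"wz":-16},{"gripper":0,"dx":0,"dy":0,"dz":0,"wx":0,"wy":0,"wz":-20}]'
python3 -m inch '[{"gripper":0,"dx":0,"dy":0,"dz":0,"wx":0,"wy":0,"wz":-4},{"gripper":0,"dx":0,"dy":0,"dz":0,"wx":0,"wy":0,"wz":-8},{"gripper":0,"dx":0,"dy":0,"dz":0,"wx":0,"wy":0,"wz":-12},{"gripper":0,"dx":0,"dy":0,"dz":0,"wx":0,"wy":0,"wz":-16},{"gripper":0,"dx":0,"dy":0,"dz":0,"wx":0,"wy":0,"wz":-19.5}]'
python3 -m inch '[{"gripper":0,"dx":0,"dy":0,"dz":0,"wx":0,"wy":0,"wz":0},{"gripper":0,"dx":0,"dy":0,"dz":0,"wx":0,"wy":0,"wz":0},{"gripper":0,"dx":0,"dy":0,"dz":0,"wx":0,"wy":0,"wz":0},{"gripper":0,"dx":0,"dy":0,"dz":0,"wx":0,"wy":0,"wz":0},{"gripper":0,"dx":0,"dy":0,"dz":0,"wx":0,"wy":0,"wz":0}]'
python3 -c "
from h import *
print(manip.read_state()['moment'])"
```

```text
clock: 7.58
eef_pos: [500.6, -1.3, 65.3]
eef_rot: [3.138, 0.001, 1.955]
wrist_force: [8.9, 7.3, 1.4]
finger_gap: 13.8
finger_force: 15.0
clock: 8.0
eef_pos: [501.3, -1.1, 65.4]
eef_rot: [3.136, -0.001, 1.606]
wrist_force: [13.9, 8.7, -1.8]
finger_gap: 13.8
finger_force: 15.0
clock: 8.42
eef_pos: [501.9, -1.3, 65.4]
eef_rot: [3.135, -0.003, 1.266]
wrist_force: [18.3, 6.8, -5.9]
finger_gap: 13.9
finger_force: 15.0
clock: 8.83
eef_pos: [501.9, -1.4, 65.4]
eef_rot: [3.135, -0.003, 1.269]
wrist_force: [18.2, 7.2, -5.5]
finger_gap: 13.9
finger_force: 15.0
[ 1.20269474 -3.39256989 -0.02670909]
```

```bash
python3 -m inch '[{"gripper":0.5,"dx":0,"dy":0,"dz":0,"wx":0,"wy":0,"wz":0},{"gripper":0.5,"dx":0,"dy":0,"dz":0,"wx":0,"wy":0,"wz":0},{"gripper":0.5,"dx":0,"dy":0,"dz":0,"wx":0,"wy":0,"wz":0},{"gripper":0.5,"dx":0,"dy":0,"dz":0,"wx":0,"wy":0,"wz":0},{"gripper":0.5,"dx":0,"dy":0,"dz":0,"wx":0,"wy":0,"wz":0}]'
python3 -m inch '[{"gripper":0.5,"dx":0,"dy":0,"dz":0.02,"wx":0,"wy":0,"wz":0},{"gripper":0.5,"dx":0,"dy":0,"dz":0.045,"wx":0,"wy":0,"wz":0},{"gripper":0.5,"dx":0,"dy":0,"dz":0.07,"wx":0,"wy":0,"wz":0},{"gripper":0.5,"dx":0,"dy":0,"dz":0.09,"wx":0,"wy":0,"wz":0},{"gripper":0.5,"dx":0,"dy":0,"dz":0.105,"wx":0,"wy":0,"wz":0}]'
python3 -m inch '[{"gripper":0.5,"dx":-0.004,"dy":-0.014,"dz":0,"wx":0,"wy":0,"wz":6},{"gripper":0.5,"dx":-0.009,"dy":-0.028,"dz":0,"wx":0,"wy":0,"wz":12},{"gripper":0.5,"dx":-0.014,"dy":-0.043,"dz":0,"wx":0,"wy":0,"wz":18},{"gripper":0.5,"dx":-0.018,"dy":-0.057,"dz":0,"wx":0,"wy":0,"wz":24},{"gripper":0.5,"dx":-0.022,"dy":-0.071,"dz":0,"wx":0,"wy":0,"wz":31}]'
python3 -m inch '[{"gripper":0.5,"dx":-0.004,"dy":-0.014,"dz":0,"wx":0,"wy":0,"wz":6},{"gripper":0.5,"dx":-0.009,"dy":-0.028,"dz":0,"wx":0,"wy":0,"wz":12},{"gripper":0.5,"dx":-0.014,"dy":-0.043,"dz":0,"wx":0,"wy":0,"wz":18},{"gripper":0.5,"dx":-0.018,"dy":-0.057,"dz":0,"wx":0,"wy":0,"wz":25},{"gripper":0.5,"dx":-0.0215,"dy":-0.071,"dz":0,"wx":0,"wy":0,"wz":31.5}]'
python3 - <<'E'
from h import *
a=manip.camera('side');cv2.imwrite('pics/s4.png',a)
E
```

```text
clock: 9.25
eef_pos: [499.0, -1.9, 64.3]
eef_rot: [-3.141, 0.0, 1.269]
wrist_force: [-0.3, 0.0, -0.5]
finger_gap: 43.7
finger_force: 0.0
clock: 9.67
eef_pos: [499.5, -1.9, 171.4]
eef_rot: [3.14, -0.0, 1.269]
wrist_force: [-0.5, 0.6, 0.3]
finger_gap: 47.1
finger_force: 0.0
clock: 10.08
eef_pos: [476.8, -73.5, 169.4]
eef_rot: [-3.141, -0.0, 1.815]
wrist_force: [0.1, 0.6, -0.6]
finger_gap: 47.0
finger_force: 0.0
clock: 10.5
eef_pos: [455.2, -144.5, 169.4]
eef_rot: [-3.141, -0.0, 2.366]
wrist_force: [-0.5, 0.7, -0.2]
finger_gap: 47.0
finger_force: 0.0
```

View pics/s4.png

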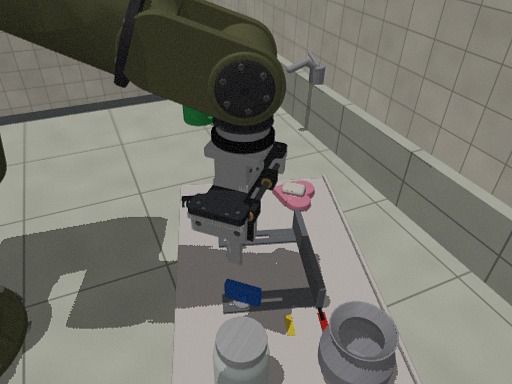

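The side view shows the gripper above the right wing, which is still at (243,292). The jar, lota and dish have not moved. I'll go down, grip and turn from 2.366 to 1.265 rad, about 63°.

```bash
python3 -m inch '[{"gripper":0.5,"dx":0,"dy":0,"dz":-0.025,"wx":0,"wy":0,"wz":0},{"gripper":0.5,"dx":0,"dy":0,"dz":-0.05,"wx":0,"wy":0,"wz":0},{"gripper":0.5,"dx":0,"dy":0,"dz":-0.075,"wx":0,"wy":0,"wz":0},{"gripper":0.5,"dx":0,"dy":0,"dz":-0.095,"wx":0,"wy":0,"wz":0},{"gripper":0.5,"dx":0.001,"dy":0,"dz":-0.105,"wx":0,"wy":0,"wz":0}]'
python3 -m inch '[{"gripper":0.1,"dx":0,"dy":0,"dz":0,"wx":0,"wy":0,"wz":0},{"gripper":0.1,"dx":0,"dy":0,"dz":0,"wx":0,"wy":0,"wz":0},{"gripper":0.1,"dx":0,"dy":0,"dz":0,"wx":0,"wy":0,"wz":0},{"gripper":0.1,"dx":0,"dy":0,"dz":0,"wx":0,"wy":0,"wz":0},{"gripper":0.1,"dx":0,"dy":0,"dz":0,"wx":0,"wy":0,"wz":0}]' 15
python3 -m inch '[{"gripper":0,"dx":0,"dy":0,"dz":0,"wx":0,"wy":0,"wz":0},{"gripper":0,"dx":0,"dy":0,"dz":0,"wx":0,"wy":0,"wz":0},{"gripper":0,"dx":0,"dy":0,"dz":0,"wx":0,"wy":0,"wz":0},{"gripper":0,"dx":0,"dy":0,"dz":0,"wx":0,"wy":0,"wz":0},{"gripper":0,"dx":0,"dy":0,"dz":0,"wx":0,"wy":0,"wz":0}]' 15
```

```text
clock: 10.97
eef_pos: [455.6, -143.2, 62.2]
eef_rot: [-3.14, -0.003, 2.358]
wrist_force: [0.2, 0.3, 0.5]
finger_gap: 46.9
finger_force: 0.0
clock: 11.38
eef_pos: [456.9, -144.1, 65.4]
eef_rot: [-3.141, 0.001, 2.36]
wrist_force: [-19.9, -17.8, 14.0]
finger_gap: 17.0
finger_force: 13.5
clock: 11.8
eef_pos: [455.7, -145.4, 65.4]
eef_rot: [-3.138, 0.001, 2.36]
wrist_force: [-15.7, -13.0, 11.8]
finger_gap: 13.9
finger_force: 15.0
```

```bash
python3 -m inch '[{"gripper":0,"dx":-0.001,"dy":-0.001,"dz":0,"wx":0,"wy":0,"wz":-4},{"gripper":0,"dx":-0.002,"dy":-0.0015,"dz":0,"wx":0,"wy":0,"wz":-8},{"gripper":0,"dx":-0.002,"dy":-0.0015,"dz":0,"wx":0,"wy":0,"wz":-12},{"gripper":0,"dx":-0.002,"dy":-0.0015,"dz":0,"wx":0,"wy":0,"wz":-16},{"gripper":0,"dx":-0.002,"dy":-0.0015,"dz":0,"wx":0,"wy":0,"wz":-20}]'
python3 -m inch '[{"gripper":0,"dx":0,"dy":0,"dz":0,"wx":0,"wy":0,"wz":-4},{"gripper":0,"dx":0,"dy":0,"dz":0,"wx":0,"wy":0,"wz":-8},{"gripper":0,"dx":0,"dy":0,"dz":0,"wx":0,"wy":0,"wz":-12},{"gripper":0,"dx":0,"dy":0,"dz":0,"wx":0,"wy":0,"wz":-16},{"gripper":0,"dx":0,"dy":0,"dz":0,"wx":0,"wy":0,"wz":-20}]'
python3 -m inch '[{"gripper":0,"dx":0,"dy":0,"dz":0,"wx":0,"wy":0,"wz":-4},{"gripper":0,"dx":0,"dy":0,"dz":0,"wx":0,"wy":0,"wz":-8},{"gripper":0,"dx":0,"dy":0,"dz":0,"wx":0,"wy":0,"wz":-12},{"gripper":0,"dx":0,"dy":0,"dz":0,"wx":0,"wy":0,"wz":-17},{"gripper":0,"dx":0,"dy":0,"dz":0,"wx":0,"wy":0,"wz":-22}]'
python3 -m inch '[{"gripper":0,"dx":0,"dy":0,"dz":0,"wx":0,"wy":0,"wz":0},{"gripper":0,"dx":0,"dy":0,"dz":0,"wx":0,"wy":0,"wz":0},{"gripper":0.5,"dx":0,"dy":0,"dz":0,"wx":0,"wy":0,"wz":0},{"gripper":0.5,"dx":0,"dy":0,"dz":0,"wx":0,"wy":0,"wz":0},{"gripper":0.5,"dx":0,"dy":0,"dz":0,"wx":0,"wy":0,"wz":0}]'
python3 -m inch '[{"gripper":0.5,"dx":0,"dy":0,"dz":0,"wx":0,"wy":0,"wz":0},{"gripper":0.5,"dx":0,"dy":0,"dz":0.02,"wx":0,"wy":0,"wz":0},{"gripper":0.5,"dx":0,"dy":0,"dz":0.05,"wx":0,"wy":0,"wz":0},{"gripper":0.5,"dx":0,"dy":0,"dz":0.08,"wx":0,"wy":0,"wz":0},{"gripper":0.5,"dx":0,"dy":0,"dz":0.11,"wx":0,"wy":0,"wz":0}]'
python3 -m inch '[{"gripper":0.5,"dx":-0.02,"dy":0.01,"dz":0.02,"wx":0,"wy":0,"wz":0},{"gripper":0.5,"dx":-0.04,"dy":0.03,"dz":0.04,"wx":0,"wy":0,"wz":0},{"gripper":0.5,"dx":-0.06,"dy":0.05,"dz":0.06,"wx":0,"wy":0,"wz":0},{"gripper":0.5,"dx":-0.08,"dy":0.07,"dz":0.08,"wx":0,"wy":0,"wz":0},{"gripper":0.5,"dx":-0.1,"dy":0.09,"dz":0.08,"wx":0,"wy":0,"wz":0}]'
python3 - <<'E'
from h import *
a=manip.camera('side');b=manip.camera('top')
for n,i in(("side",a),("top",b)):
  for bb in blobs(i,*COL["blue"],ROI[n]):
    c=[onz(n,x,93) for x in bb[2]]; print(n,bb[0],bb[1],[np.degrees(np.arctan2(*(c[k+1]-c[k])[:2][::-1])).round(1) for k in(0,1)])
cv2.imwrite('pics/s5.png',np.hstack([cv2.resize(a[180:345,180:345],(500,500)),cv2.resize(b[175:225,325:355],(300,500),interpolation=cv2.INTER_CUBIC)]))
E
```

```text
clock: 12.22
eef_pos: [455.6, -145.5, 65.5]
eef_rot: [3.14, 0.002, 2.007]
wrist_force: [2.4, -0.1, 1.6]
finger_gap: 14.1
finger_force: 15.0
clock: 12.63
eef_pos: [455.7, -145.4, 65.5]
eef_rot: [3.139, 0.001, 1.658]
wrist_force: [3.6, 1.2, 2.0]
finger_gap: 13.6
finger_force: 15.0
clock: 13.05
eef_pos: [455.9, -145.5, 65.5]
eef_rot: [3.138, -0.0, 1.274]
wrist_force: [5.0, 0.5, 1.0]
finger_gap: 13.9
finger_force: 15.0
clock: 13.47
eef_pos: [454.6, -145.3, 64.6]
eef_rot: [-3.141, 0.0, 1.278]
wrist_force: [0.6, -1.2, 0.7]
finger_gap: 30.5
finger_force: 0.0
clock: 13.88
eef_pos: [454.3, -145.2, 175.7]
eef_rot: [-3.141, -0.0, 1.278]
wrist_force: [0.0, 0.2, 0.0]
finger_gap: 46.9
finger_force: 0.0
clock: 14.3
eef_pos: [354.5, -54.8, 257.5]
eef_rot: [3.137, -0.0, 1.278]
wrist_force: [0.9, -0.3, 1.3]
finger_gap: 47.1
finger_force: 0.0
side [234.9 230. ] 236 [np.float64(-23.1), np.float64(-112.9)]
side [242.5 292.8] 388 [np.float64(-15.2), np.float64(-108.8)]
top [258.2 214.3] 143 [np.float64(-16.6), np.float64(-106.7)]
top [315.5 234. ] 127 [np.float64(-21.6), np.float64(-110.6)]
```

View pics/s5.png

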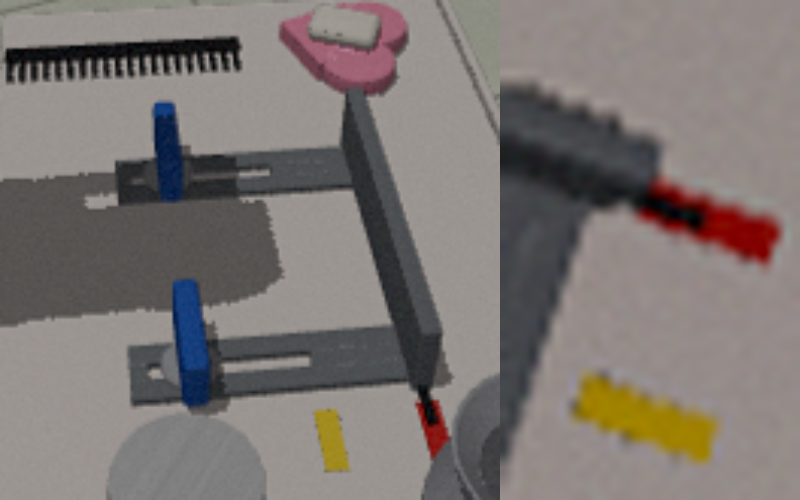

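Both bars lie parallel to the rail, at -106.7° and -110.6° against the expected -107.8°. The pointer is still centred in the red band and the arm is clear, so I'll hand it in.

```bash
python3 -c "
from cell import manip
print(manip.sign_off())"
```

```text
the job is handed in; nothing more can be done
None
```

The job is handed in, with no verdict shown: the final pictures put the pointer inside the red band, both wing screws tight and parallel to the rail, and the arm clear, with no sign that the lota, jar, soap dish or comb moved (checked by eye only).

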